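Clip a pressed-flower glass mount onto the viewing stage

TASK

Take the pressed-flower glass mount from the cork mat by its wooden grip, lay it on the open end of the viewing stage's white bed and slide it in bar first, so that the two sprung clips ride up over the wooden bar and snap down on the glass. Slide on until you feel the mount press the steel end stop fully in (a few newtons; do not ram it, press hard on the bed or wrench the clips), then let go, leaving it flat and home against the stop. Leave the clay egg, the brass goblet and the blue tumbler where they are.

Things in the scene. Friction and masses are not known exactly. Their poses are not given: they have to be found in the camera images.
- mount: The loose glass mount, about 0.1 kg: a clear glass pane 120 (x) by 60 (y) by 4 mm thick with a pressed flower on it. Across its front (+x) end lies a raised dark wooden bar 12 mm long in x and 60 mm wide, whose top is 8 mm above the underside. Near the other end stands the wooden grip. Origin: centre of the pane's underside; x points to the bar end (goes in first), z up.
- mount_grip (a point): Where to pinch the mount: in the upright wooden grip block, 30 (x) by 14 (y) mm, standing from the pane's top to 38 mm above the pane's underside. This point is on the block's centre line, 28 mm above the pane's underside, 43 mm behind the mount's centre and 103 mm behind its front face. Pinch it across y (14 mm). Same axes as the mount.
- mount_front (a point): Middle of the front face of the mount's bar end, 60 mm ahead of the mount's centre and 4 mm above its underside: the face that must press the stop.
- mat: Fixed flat cork mat, 190 by 140 by 4 mm, on which the mount lies at the start. Origin: centre of its underside.
- bed: White bed of the viewing stage, surface 24 mm above the table. Origin: on the surface, on the centre line, 45 mm before the clips' noses; x is the slide-in direction, z up. Bed starts at x = -112 mm (open, no guides). Guide rails 5 mm high, 63 mm apart, run from x = 7 to 107 mm, flaring out before that to 70 mm at x = -16. The mount is clear of the clips while its front is short of x = 25 mm.
- gauge: Fixed black box at the end of the bed, 40 (x) by 88 (y) by 28 mm high; the clips are hinged on its front and the end stop stands out of it on a steel rod. Origin: bottom middle of its front face, on the bed's surface at bed x = 110 mm; same axes as the bed.
- stop (a joint): How far the end stop is pressed in (m): 0 out, 0.003 fully in. A steel pad 20 wide, 12 mm high, on the centre line, weak spring (under 1 N), then solid. How far it stands out of the box is set differently each time and not given: its free front face lies anywhere from bed x = 66 to 95 mm, to be found by feel (or seen). Once the mount is let go the clips' grip on it holds the stop in.
- clip_l (a joint): Angle (rad) of the left (+y) sprung clip, a bent steel leaf 12 mm wide, 21 mm left of the centre line, hinged at bed x = 106 mm, 20 mm above the bed. 0 at rest, positive lifted: about 0.10 with the bar under its nose, about 0.03 snapped down on the glass, once the mount's front is past about bed x = 59 mm. Pushing the bar under both clips takes 6 to 16 N, the drag after the snap is 2 to 6 N.
- clip_r (a joint): The same for the right (-y) clip, 21 mm right of the centre line.
- clip_l_nose (a point): Lowest point of the left clip's nose, moving with the clip; at rest 2 mm above the bed, at bed x = 45 mm. From it an upturned tip rises at about 24 deg towards the open end, to 11 mm above the bed at x = 25 mm: it lets the bar in. The leaf behind the nose is steep and drops behind the bar. Spring: 2 to 3 N down at the nose.
- clip_r_nose (a point): The same for the right clip.
- egg: Bystander: loose dark clay egg with a flat foot, 45 mm wide, 53 mm high. Origin: centre of its underside.
- goblet: Bystander: loose brass goblet, 68 mm wide, 86 mm high. Origin: centre of its underside.
- tumbler: Bystander: loose blue tumbler, 64 mm wide, 75 mm high. Origin: centre of its underside.
Things that resemble listed ones, but are neither listed nor needed, are in the scene too. Several things look just like the mount: the one meant starts farthest to the robot's left.

How it is judged:
By the outcome, as a careful person would: the job done as asked, in the order asked, and still so for the second after the job is handed in, with the robot touching nothing.
It also fails if it takes over 64 s, if anything falls off the work surface, if the arm or the gripper's body presses on something with over 40 N, if the wrist force passes 120 N, or if a joint passes its speed limit or range.

ROBOT

A 7-joint arm with a two-finger parallel gripper is mounted at the origin on the work surface. World frame = base frame: x ahead of the robot, y to its left, z up, the work surface at z = 0. Lengths are in m, angles in rad, forces in N, time in s.
With the tool pointing down it reaches from about 0.4 to 0.875 m from the base axis. Payload 19.3 kg.
Tool frame: the origin (TCP) lies at the very end of the fingers, on their centre line; the grasp point (between the pads) lies 19 mm behind it; z points along the fingers, y is the line along which they close (so a half turn about z gives the same grasp; the last joint's range is limited). The gripper opens to 85 mm and grips with 20 to 120 N. Pads are 22 mm wide; open, the fingers measure 114 mm over their backs; the gripper's body (76 mm by 85 mm) begins 54 mm behind the grasp point. The pads swing forward as they close: fully open they stand 13 mm farther back than shut.
Start: joints at [1.14, 0.521, -0.036, 1.599, 0.021, 1.021, -0.113], TCP at [0.221, -0.585, 0.231] pointing down, gripper open.
Joint ranges: [-2.91, 2.91], [-0.3, 2.13], [-1.5, 1.42], [0.17, 2.43], [-1.26, 4.41], [0.16, 1.93], [-2.52, 2.52]. Speed limits (rad/s): [1.89, 1.89, 2.39, 2.39, 3.01, 3.01, 3.01].

INTERFACE

Orientations are given as [roll, pitch, yaw] about the fixed x, y, z axes, in that order (R = Rz(yaw) Ry(pitch) Rx(roll)).
In Python, from workcell import bot gives the robot as it stands.
- The arm moves only by the tool servo_tool, never from a script. Its argument "plan" is a list of rows, each a list of 7 numbers: the finger opening in cm, from 0 to 8.54, then the shift along the tool's x, y, z in cm, then the turn, a rotation vector about the tool's x, y, z in degrees. In form: [[fingers, x, y, z, wx, wy, wz], ...]. A call has 1 to 10 rows; each row is the pose to reach, as a shift and turn from the pose commanded when the call began, along the tool's axes at that moment; what a row does not reach only later rows make up. A row lasts 1/10 s, in which the tool goes at most 50 mm and 8.59 degrees, less where a joint would pass 70% of its speed; a pose out of reach is approached as far as the arm can. A call with a gripper value outside its range is refused whole. The fingers move at their own pace and stop on an object; "force" is the grip in N (left out, the last holds). Time passes only in rows, so rows that repeat a pose let the fingers close. It gives the time, the measured TCP pose, the force, the opening and the grip force at its end, in the units of the state.
- bot.observe(): the state, without advancing time (a new reading comes with each control period).
- bot.grab_frame(name): name is "scene" or "top"; returns a dict with "frame" (480x640x3 uint8, blue, green, red), "mtx" (3x3 intrinsics, pixels), "R" (3x3) and "t" (3): a world point X has camera coordinates R X + t. Camera axes: x right, y down, z forward; pixel columns grow to the right and rows downward; lengths in m; the calibration is good to about 2 mm. A picture is of the moment at which its call begins. There is no depth.
- bot.job_done(): hands the job in; it is judged then, once.
The state is a dict: "clock": time; "qpos": joint angles; "qd": joint speeds; "joint_efforts": joint torques, N m; "position": TCP position; "tool_rot": TCP orientation; "force": force on the tool from outside, world axes, zero at the start; "moment": the same for the moment, N m; "grip_width": finger opening in m; "finger_force": force on a finger pad.
Only numpy, scipy, OpenCV 4.12 (cv2) and the standard library are available. Lean on these libraries where they do the work, as an engineer would, in place of code of your own. Each camera call takes 0.05 s, during which the arm holds its last target. There are 200 camera calls.

## Working session

There is one attempt and no reset: what is moved stays moved. The work goes in short steps, Python scripts to look and compute and a tool call to move; the robot and the scene stay as the last step left them, time stands still between calls to the robot, and variables do not carry over. Pictures are saved under pics/ and viewed, at most 10 in all, crops included, and the job is handed in when it is done.

Besides the shell and the picture viewer there is one more tool, called after ">>>" as a command line: name --pt "numbers of a row" for each row, then --argument value for the rest. servo_tool: Moves the arm, as the interface text tells. Its arguments: {"type":"object","properties":{"plan":{"type":"array","items":{"type":"array","items":{"type":"number"}}},"force":{"type":"number"}},"required":["plan"]}

```bash
mkdir -p pics; python3 - <<'E'
from workcell import bot
import cv2,numpy as np
s=bot.observe();print({k:np.round(v,3).tolist() for k,v in s.items()})
for n in("scene","top"):
    f=bot.grab_frame(n);cv2.imwrite(f"pics/{n}0.png",f["frame"])
    print(n,f["mtx"].tolist(),np.round(f["R"],4).tolist(),np.round(f["t"],4).tolist(),(-f["R"].T@f["t"]).round(3))
E
```

```text
{'clock': 0.0, 'qpos': [1.14, 0.522, -0.036, 1.6, 0.021, 1.021, -0.113], 'qd': [0.001, 0.001, 0.001, 0.001, 0.001, -0.002, -0.0], 'joint_efforts': [-0.002, -92.708, 1.979, -36.992, 0.018, 0.008, -0.0], 'position': [0.22, -0.584, 0.231], 'tool_rot': [-3.14, 0.0, 0.361], 'force': [-0.827, 0.209, 0.313], 'moment': [0.013, 0.05, 0.019], 'finger_force': 0.0, 'grip_width': 0.085}
scene [[486.197998985872, 0.0, 321.4198818715356], [0.0, 486.197998985872, 236.00775818419234], [0.0, 0.0, 1.0]] [[-0.1304, 0.9915, 0.0024], [0.8036, 0.1072, -0.5854], [-0.5807, -0.0744, -0.8107]] [0.0955, -0.4364, 1.378] [1.163 0.055 0.862]
top [[447.5491084777148, 0.0, 308.1062566027867], [0.0, 447.5491084777148, 244.92179161319575], [0.0, 0.0, 1.0]] [[0.0279, -0.9995, 0.0156], [-0.9891, -0.0299, -0.1442], [0.1446, -0.0114, -0.9894]] [-0.0397, 0.5968, 1.008] [ 0.446 -0.01   1.084]
```

View pics/scene0.png

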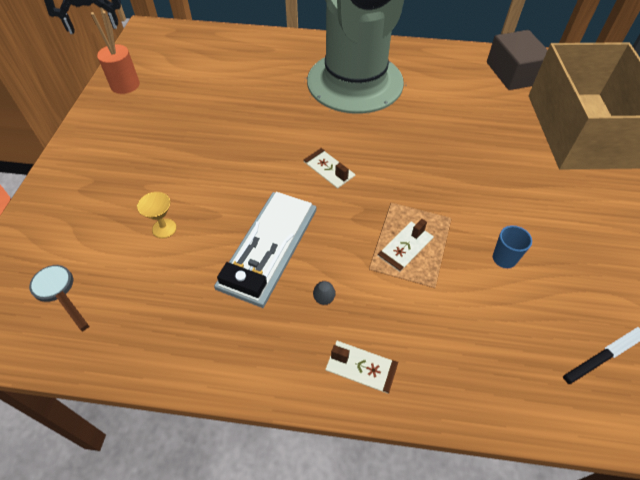

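View pics/top0.png

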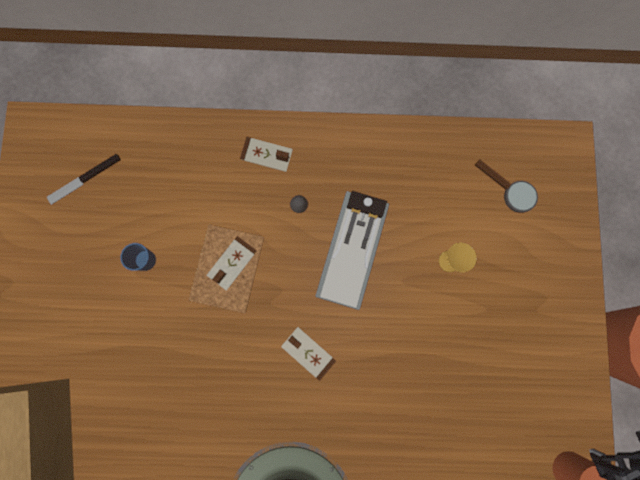

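Top view: things that could be taken for the mount are at (232,264) on the cork mat, (267,154) and (308,353). The one on the mat is farthest left (+y), so I choose it. The stage is at (353,250) with its box and clips at the far end, the egg at (299,204), the tumbler at (137,257) and the goblet at (455,258). I'll check the choice in a close crop.

```bash
cat > h.py <<'E'
from workcell import bot
import cv2,numpy as np
def ray(f,p,z):
    d=f["R"].T@np.linalg.inv(f["mtx"])@np.array([p[0],p[1],1.]);c=-f["R"].T@f["t"]
    return c+d*(z-c[2])/d[2]
def proj(f,X):
    q=f["mtx"]@(f["R"]@np.array(X)+f["t"]);return q[:2]/q[2]
E
python3 - <<'E'
from h import *
f=bot.grab_frame("top");g=bot.grab_frame("scene")
a=cv2.resize(f["frame"][180:320,180:400],None,fx=3.6,fy=3.6,interpolation=cv2.INTER_CUBIC)
cv2.imwrite("pics/crop1.png",a)
def comps(f,box,lo,hi):
    x0,y0,x1,y1=box
    m=cv2.inRange(cv2.cvtColor(f["frame"],cv2.COLOR_BGR2HSV),lo,hi);k=np.zeros_like(m);k[y0:y1,x0:x1]=m[y0:y1,x0:x1]
    cs=cv2.findContours(k,0,2)[0]
    return [c for c in cs if cv2.contourArea(c)>15]
for n,F,b in(("top",f,(200,230,262,300)),("scene",g,(375,210,440,275))):
  for nm,lo,hi in(("white",(0,0,120),(180,70,255)),("dark",(0,30,0),(180,255,95))):
    for c in comps(F,b,lo,hi):
        r=cv2.minAreaRect(c);print(n,nm,cv2.contourArea(c),np.round(r[0],1),np.round(r[1],1),np.round(cv2.boxPoints(r),1).tolist())
for c in comps(f,(310,180,395,315),(0,0,90),(180,75,255)):
    r=cv2.minAreaRect(c);bp=cv2.boxPoints(r);print("bed",cv2.contourArea(c),bp.round(1).tolist(),[ray(f,p,.024)[:2].round(4).tolist() for p in bp])
E
```

```text
top white 988.5 [229.9 264.5] [25.3 46.3] [[205.6999969482422, 275.0], [234.10000610351562, 238.39999389648438], [254.10000610351562, 254.0], [225.6999969482422, 290.5]]
top dark 71.5 [219.2 276.3] [ 7.4 12.2] [[212.60000610351562, 278.8999938964844], [219.89999389648438, 269.20001220703125], [225.8000030517578, 273.6000061035156], [218.5, 283.3999938964844]]
top dark 63.0 [245.1 244.5] [23.6  3.4] [[234.6999969482422, 238.8000030517578], [236.6999969482422, 236.0], [255.60000610351562, 250.1999969482422], [253.60000610351562, 252.89999389648438]]
scene white 1007.0 [407.5 243.5] [26.9 46.7] [[381.5, 250.5], [414.5, 217.5], [433.5, 236.5], [400.5, 269.5]]
scene dark 98.0 [390.  260.5] [27.1  4.4] [[377.70001220703125, 254.5], [380.20001220703125, 250.89999389648438], [402.29998779296875, 266.6000061035156], [399.70001220703125, 270.20001220703125]]
scene dark 127.5 [418.5 228.5] [ 8.5 18.4] [[409.0, 232.0], [422.0, 219.0], [428.0, 225.0], [415.0, 238.0]]
bed 54.0 [[361.5, 201.5], [367.5, 195.5], [373.5, 201.5], [367.5, 207.5]] [[0.7112, -0.1495], [0.7266, -0.1639], [0.7121, -0.1787], [0.6967, -0.1642]]
bed 4014.5 [[314.3999938964844, 296.70001220703125], [345.79998779296875, 190.3000030517578], [390.6000061035156, 203.60000610351562], [359.1000061035156, 309.8999938964844]] [[0.4778, -0.0407], [0.7379, -0.1107], [0.7082, -0.2203], [0.45, -0.1467]]
```

View pics/crop1.png

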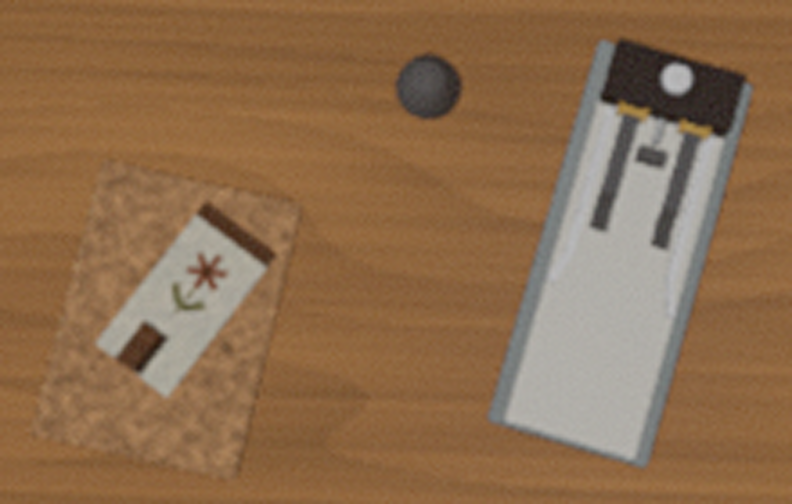

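The crop confirms it: the chosen mount lies on the mat with its bar at crop (237,232) and its grip at (142,346). The bed's open end runs (505,423)–(638,462), the clip tips are at (599,228) and (660,245), and the stop pad is at (651,157).

```bash
python3 - <<'E'
from h import *
f=bot.grab_frame("top");g=bot.grab_frame("scene")
C=lambda p:((p[0]+.5)/3.6+179.5,(p[1]+.5)/3.6+179.5)
def P(p,z):return ray(f,C(p),z)[:2]
fl,fr,rr,rl=P((200,205),.012),P((275,258),.012),P((168,397),.008),P((96,347),.008)
ax=(fl+fr-rr-rl)/2
print("mount",(fl,fr,rr,rl),"len",np.linalg.norm(ax),"w",np.linalg.norm(fl-fr),np.linalg.norm(rl-rr),"c",(fl+fr+rr+rl)/4,"yaw",np.degrees(np.arctan2(ax[1],ax[0])),"yawW",np.degrees(np.arctan2(*(fl-fr)[::-1]))-90)
c=(fl+fr+rr+rl)/4;u=ax/np.linalg.norm(ax);print("grip pred",c-.043*u,"grip seen top",P((142,346),.042))
# scene cross-check of grip top and pane rect
print("scene proj grip top",proj(g,[*(c-.043*u),.042]),"bar",proj(g,[*(c+.054*u),.012]))
L0,L1,R0,R1=P((490,418),.024),P((598,42),.024),P((648,465),.024),P((750,85),.024)
for a,b in((L0,L1),(R0,R1)):d=b-a;print("edge",a,b,np.linalg.norm(d),np.degrees(np.arctan2(d[1],d[0])))
w0,w1=P((505,423),.024),P((638,462),.024);print("bed front",w0,w1,(w0+w1)/2,np.linalg.norm(w0-w1))
t0,t1=P((599,228),.035),P((660,245),.035);print("tips",(t0+t1)/2,np.linalg.norm(t0-t1))
h0,h1=P((632,113),.044),P((694,130),.044);print("hinges",(h0+h1)/2)
d=(h0+h1-t0-t1)/2;print("clip yaw",np.degrees(np.arctan2(d[1],d[0])),np.linalg.norm(d))
print("stop pad top front",P((649,165),.036),P((651,157),.036))
o=(w0+w1)/2; 
E
```

```text
mount (array([0.6173586 , 0.15431459]), array([0.58295376, 0.10237814]), array([0.48844481, 0.16946784]), array([0.52019535, 0.21905316])) len 0.11631522852793474 w 0.062298376714032905 0.058879548726441855 c [0.55223813 0.16130343] yaw -34.51941029149743 yawW -33.52213228937698
grip pred [0.51680896 0.1856709 ] grip seen top [0.5193456  0.18228226]
scene proj grip top [421.6254826  223.85767789] bar [392.18378415 260.10296092]
edge [ 0.48015199 -0.04396054] [ 0.73544148 -0.11069655] 0.2638681842299327 -14.650027473245128
edge [ 0.45260415 -0.14783356] [ 0.70885243 -0.21401724] 0.26465725368332776 -14.481843075129495
bed front [ 0.47718084 -0.05385405] [ 0.45435972 -0.14127545] [ 0.46577028 -0.09756475] 0.09035100519609636
tips [ 0.60127501 -0.13250417] 0.041642763490342724
hinges [ 0.67735602 -0.15261549]
clip yaw -14.806941970084004 0.07869424539820974
stop pad top front [ 0.64940141 -0.14471832] [ 0.65483965 -0.14598642]
```

>>> servo_tool --pt "6 2 -1.5 0 0 0 -4" --pt "6 6 -4.2 0 0 0 -12" --pt "6 10 -7.1 0 0 0 -20" --pt "6 14 -9.9 0 0 0 -28" --pt "6 18.5 -13 0 0 0 -36" --pt "6 23 -16.2 0 0 0 -44" --pt "6 27 -19 0 0 0 -52" --pt "6 31 -21.9 0 0 0 -60" --pt "6 35 -24.7 0 0 0 -68" --pt "6 37.9 -26.7 0 0 0 -74"

```text
clock: 1.3
position: [0.4821, -0.1988, 0.2316]
tool_rot: [3.141, 0.0, 1.659]
force: [-0.4, -1.1, 0.8]
grip_width: 0.06
finger_force: 0.0
```

```bash
cat >> h.py <<'E'
from scipy.spatial.transform import Rotation as Ro
def to(x,y,z,yaw):
    s=bot.observe();R=Ro.from_euler("xyz",s["tool_rot"]);T=Ro.from_euler("xyz",[np.pi,0,np.radians(yaw)])
    print("t",round(s["clock"],2),"pos",np.round(s["position"],4),"rpy",np.round(np.degrees(s["tool_rot"]),2),"q",np.round(s["qpos"],2),"F",np.round(s["force"],1),"w",s["grip_width"])
    print("shift cm",(R.inv().apply(np.array([x,y,z])-s["position"])*100).round(2),"turn",np.degrees((R.inv()*T).as_rotvec()).round(2))
E
python3 -c "
from h import *
to(.518,.184,.12,146)"
```

```text
t 1.3 pos [ 0.4821 -0.1988  0.2316] rpy [179.96   0.    95.05] q [ 0.64  0.39 -0.47  1.85  0.21  0.95  0.17] F [-0.4 -1.1  0.8] w 0.060004976716372734
shift cm [37.81  6.94 11.16] turn [ 3.000e-02  2.000e-02 -5.095e+01]
```

>>> servo_tool --pt "5 3 0.5 0 0 0 -5" --pt "5 7 1.2 0 0 0 -11" --pt "5 11.5 2 0 0 0 -17" --pt "5 16 2.9 0 0 0 -23" --pt "5 20.5 3.8 1 0 0 -29" --pt "5 25 4.6 3 0 0 -35" --pt "5 29.5 5.4 5 0 0 -41" --pt "5 33.5 6.1 7.5 0 0 -46" --pt "5 37 6.7 9.5 0 0 -50" --pt "5 37.8 6.9 11.2 0 0 -51"

```text
clock: 2.3
position: [0.5183, 0.1856, 0.1182]
tool_rot: [3.14, -0.002, 2.549]
force: [-0.2, -0.0, 0.5]
grip_width: 0.0501
finger_force: 0.0
```

```bash
python3 -c "
from h import *
to(.518,.184,.013,146)
f=bot.grab_frame('scene');cv2.imwrite('pics/s1.png',cv2.resize(f['frame'][150:300,340:500],None,fx=3.75,fy=3.75,interpolation=2))
print(proj(f,bot.observe()['position']))"
```

```text
t 2.3 pos [0.5183 0.1856 0.1182] rpy [ 1.7991e+02 -9.0000e-02  1.4606e+02] q [ 0.02  0.63 -0.66  1.87  0.52  0.82  0.07] F [-0.2 -0.   0.5] w 0.050074213829815396
shift cm [-0.08 -0.16 10.52] turn [ 0.09 -0.09  0.06]
[427.16568031 201.61039662]
```

View pics/s1.png

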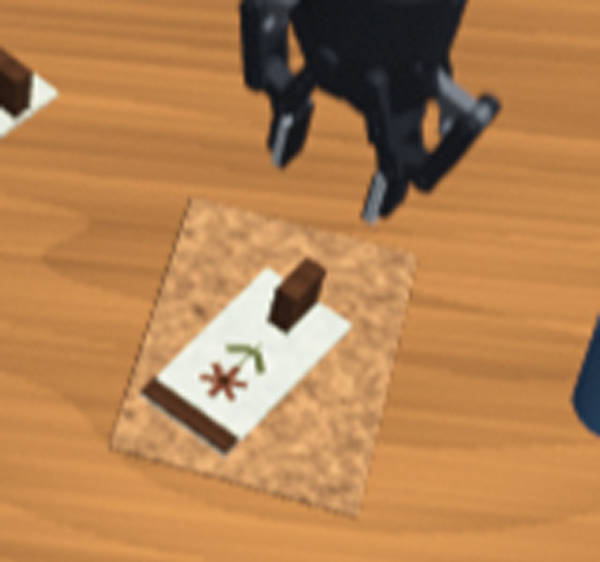

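The close look shows the gripper above the mat and the mount's grip top at crop (307,275), which agrees with the predicted pixel within 1 px. I'm going down.

>>> servo_tool --pt "5 0 -0.1 2 0 0 0" --pt "5 0 -0.1 4.5 0 0 0" --pt "5 0 -0.1 7 0 0 0" --pt "5 0 -0.1 9 0 0 0" --pt "5 0 -0.1 10 0 0 0" --pt "5 0 -0.1 10.4 0 0 0" --pt "5 0 -0.1 10.4 0 0 0"

```text
clock: 3.05
position: [0.5186, 0.18, 0.0156]
tool_rot: [-3.142, 0.0, 2.542]
force: [0.3, -0.1, -0.1]
grip_width: 0.0498
finger_force: 0.0
```

>>> servo_tool --pt "1 0 0 0 0 0 0" --pt "1 0 0 0 0 0 0" --pt "1 0 0 0 0 0 0" --pt "1 0 0 0 0 0 0" --pt "1 0 0 0 0 0 0" --pt "1 0 0 0 0 0 0" --pt "1 0 0 0 0 0 0" --pt "1 0 0 0 0 0 0" --force 50

```text
clock: 3.85
position: [0.519, 0.1805, 0.0161]
tool_rot: [3.141, 0.001, 2.542]
force: [-0.7, -0.2, 7.9]
grip_width: 0.0135
finger_force: 49.6
```

```bash
python3 -c "
from h import *
to(.517,.185,.013,146)"
```

```text
t 3.85 pos [0.519  0.1805 0.0161] rpy [1.7994e+02 5.0000e-02 1.4566e+02] q [-0.06  0.78 -0.54  1.92  0.66  0.63 -0.05] F [-0.7 -0.2  7.9] w 0.01347519200573231
shift cm [0.42 0.26 0.31] turn [ 0.06  0.05 -0.34]
```

>>> servo_tool --pt "1 0 0 -0.5 0 0 0" --pt "1 0 0 -1.5 0 0 0" --pt "1 0 0 -3 0 0 0" --pt "1 0 0 -4.5 0 0 0" --pt "1 0 0 -6 0 0 0" --pt "1 0 0 -7 0 0 0" --pt "1 0 0 -7.5 0 0 0" --pt "1 0 0 -7.5 0 0 0"

```text
clock: 4.65
position: [0.5187, 0.1803, 0.091]
tool_rot: [3.141, 0.001, 2.542]
force: [0.1, 0.3, -1.0]
grip_width: 0.0132
finger_force: 48.7
```

>>> servo_tool --pt "1 -0.5 -1 0 0 0 -1" --pt "1 -1.5 -3.1 0 0 0 -3" --pt "1 -3 -6.1 0 0 0 -5" --pt "1 -4.7 -9.6 0 0 0 -8" --pt "1 -6.5 -13.3 0 0 0 -11" --pt "1 -8.3 -17 0 0 0 -14" --pt "1 -10 -20.5 0 0 0 -16.5" --pt "1 -11.4 -23.3 0 0 0 -18.5" --pt "1 -12.3 -25.1 0 0 0 -19.7" --pt "1 -12.5 -25.5 0 0 0 -19.7"

```text
clock: 5.65
position: [0.4764, -0.1039, 0.0895]
tool_rot: [-3.141, -0.002, 2.884]
force: [0.1, 0.7, -0.6]
grip_width: 0.0126
finger_force: 48.8
```

>>> servo_tool --pt "1 0 0 1 0 0 0" --pt "1 0 0 2 0 0 0" --pt "1 0 0 2.5 0 0 0" --pt "1 0 0 2.5 0 0 0"

```text
clock: 6.05
position: [0.4774, -0.0996, 0.0643]
tool_rot: [3.141, -0.002, 2.888]
force: [-0.6, 0.1, 0.0]
grip_width: 0.013
finger_force: 48.8
```

```bash
python3 -c "
from h import *
to(.4784,-.1008,.036,165.4)
for n,(x0,y0) in(('scene',(200,160)),('top',(290,180))):
  f=bot.grab_frame(n);cv2.imwrite('pics/p_%s.png'%n,cv2.resize(f['frame'][y0:y0+150,x0:x0+200],None,fx=4,fy=4,interpolation=2))
"
```

```text
t 6.05 pos [ 0.4774 -0.0996  0.0643] rpy [ 1.7998e+02 -9.0000e-02  1.6547e+02] q [ 0.59  0.66 -0.68  2.05  0.68  0.66  0.77] F [-0.6  0.1  0. ] w 0.01299110603561585
shift cm [-0.13 -0.1   2.83] turn [ 0.02 -0.09  0.07]
```

View pics/p_scene.png

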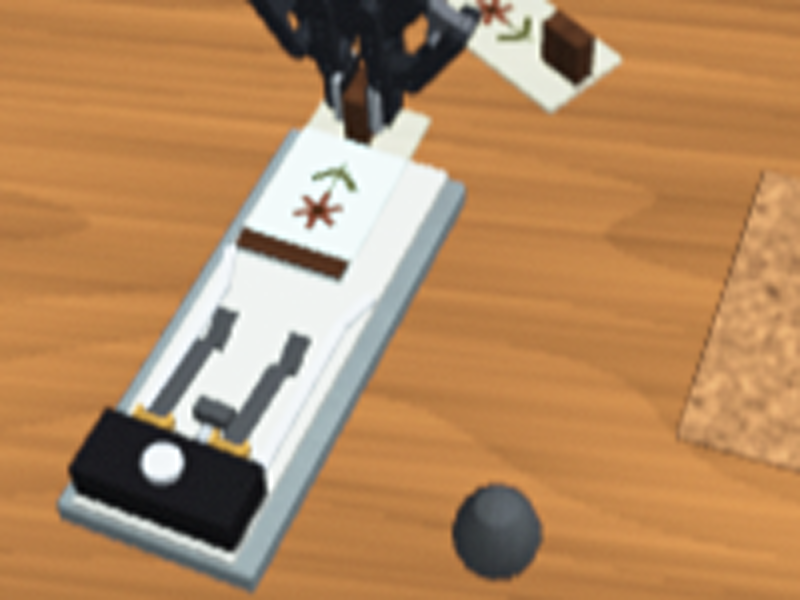

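View pics/p_top.png

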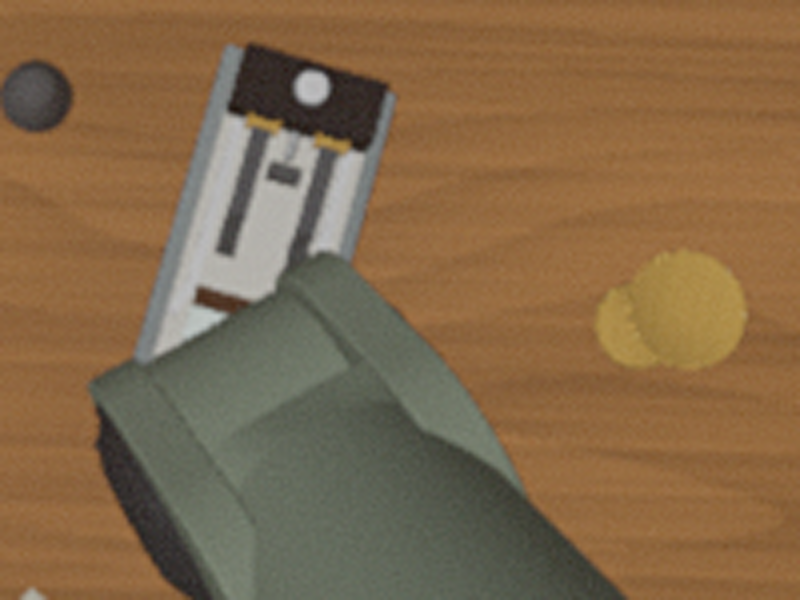

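The scene crop shows the mount held level over the open end, its bar's rear edge running (243,230)–(349,264). The clip tips are at (226,312) and (299,338), and the stop pad at (215,410). The top crop shows the bar's left end at (197,295), with the rest hidden by the arm.

```bash
python3 - <<'E'
from h import *
g=bot.grab_frame("scene");f=bot.grab_frame("top")
o=np.array([.5742,-.1258]);a=np.radians(-14.6);u=np.array([np.cos(a),np.sin(a)]);n=np.array([-u[1],u[0]])
def B(cam,p,z,x0,y0):
    w=ray(cam,((p[0]+.5)/4-.5+x0,(p[1]+.5)/4-.5+y0),z)[:2]-o;return np.array([w@u,w@n])*1000
S=lambda p,z:B(g,p,z,200,160).round(1)
T=lambda p,z:B(f,p,z,290,180).round(1)
A=[S((243,230),.0602),S((349,264),.0602)]
d=A[0]-A[1];print("bar rear edge",A,"w",np.linalg.norm(d),"yaw rel bed",np.degrees(np.arctan2(-d[0],d[1])))
A=[S((238,248),.0522),S((342,279),.0522)];d=A[0]-A[1];print("bar front bottom",A,np.linalg.norm(d),np.degrees(np.arctan2(-d[0],d[1])))
print("tips",S((229,308),.035),S((301,333),.035),"hinges",S((153,415),.044),S((232,446),.044))
print("tips top",T((226,253),.035),T((299,258),.035),"bar TL top",T((199,287),.0602),T((195,303),.0602))
print("bed front corners scene",S((301,131),.024),S((447,170),.024),"box top back",S((70,470),.052),S((267,490),.052))
print("stop",S((195,408),.036),S((229,426),.036))
print("flare starts",S((232,250),.029),S((376,300),.029))
w=bot.observe()["position"][:2]-o;print("tcp bed",w@u*1000,w@n*1000)
E
```

```text
bar rear edge [array([ -9.1, -29.3]), array([-9.8, 31.2])] w 60.50404945125574 yaw rel bed -179.337103205218
bar front bottom [array([ -2.7, -29.9]), array([-4.9, 29. ])] 58.94107226713813 -177.8609143481956
tips [ 23.4 -24.1] [23.7 17.6] hinges [102.1 -25.9] [103.5  18.6]
tips top [28. 21.] [ 37.3 -21.4] bar TL top [ 0.1 32.1] [-9.5 31.8]
bed front corners scene [-109.8  -46.4] [-114.6   41.5] box top back [149.4 -44.9] [123.5  48.2]
stop [ 86.2 -11.7] [89.4  8.9]
flare starts [-15.4 -42.4] [-14.3  43. ]
tcp bed -99.50987844329981 0.37891996628212216
```

>>> servo_tool --pt "1 0 -0.25 0.5 0 0 0" --pt "1 0 -0.25 1.3 0 0 0" --pt "1 0 -0.25 2 0 0 0" --pt "1 0 -0.25 2.3 0 0 0" --pt "1 0 -0.25 2.5 0 0 0" --pt "1 0 -0.25 2.6 0 0 0" --pt "1 0 -0.25 2.6 0 0 0" --pt "1 0 -0.25 2.6 0 0 0"

```text
clock: 7.05
position: [0.4773, -0.1031, 0.0394]
tool_rot: [3.142, 0.0, 2.886]
force: [0.0, 0.3, -2.4]
grip_width: 0.0129
finger_force: 48.8
```

>>> servo_tool --pt "1 0 0 0.05 0 0 0" --pt "1 0 0 0.1 0 0 0" --pt "1 0 0 0.15 0 0 0" --pt "1 0 0 0.15 0 0 0" --pt "1 0 0 0.15 0 0 0"

```text
clock: 7.55
position: [0.4772, -0.1031, 0.0378]
tool_rot: [3.142, 0.0, 2.886]
force: [-0.6, 0.1, -0.4]
grip_width: 0.0132
finger_force: 48.8
```

```bash
python3 -c "
from h import *
to(.4784,-.1008,.036,165.4)
f=bot.grab_frame('scene');x0,y0=215,180;cv2.imwrite('pics/q.png',cv2.resize(f['frame'][y0:y0+92,x0:x0+115],None,fx=6.4,fy=6.4,interpolation=2))
"
```

```text
t 7.55 pos [ 0.4772 -0.1031  0.0378] rpy [180.     0.   165.37] q [ 0.57  0.7  -0.64  2.06  0.73  0.61  0.73] F [-0.6  0.1 -0.4] w 0.013221978448058174
shift cm [-0.06  0.25  0.18] turn [ 0.    0.   -0.03]
```

View pics/q.png

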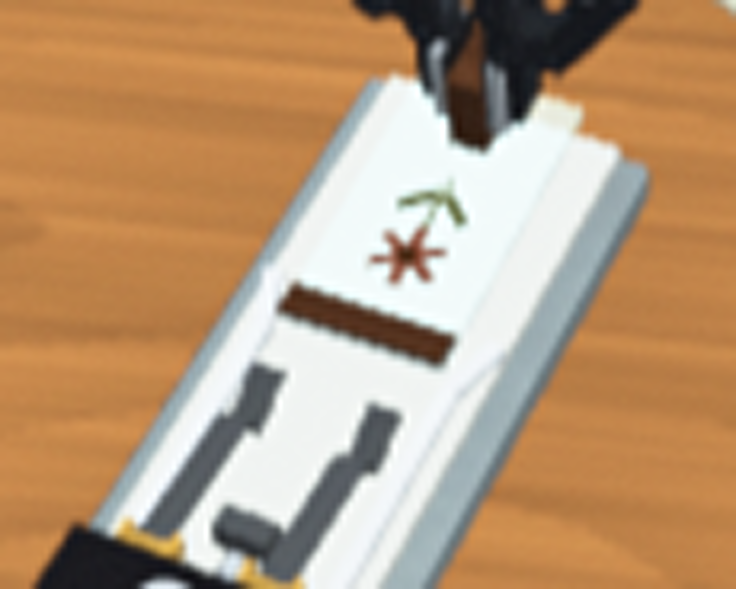

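```bash
python3 - <<'E'
from h import *
g=bot.grab_frame("scene")
o=np.array([.5742,-.1258]);a=np.radians(-14.6);u=np.array([np.cos(a),np.sin(a)]);n=np.array([-u[1],u[0]])
def S(p,z):
    w=ray(g,((p[0]+.5)/6.4-.5+215,(p[1]+.5)/6.4-.5+180),z)[:2]-o;return (np.array([w@u,w@n])*1000).round(1)
print("bar rear",S((291,284),.0337),S((457,338),.0337),"front bottom",S((279,307),.0257),S((444,366),.0257))
print("tips",S((265,366),.035),S((384,405),.035))
print("rails",S((268,266),.029),S((506,350),.029), S((250,352),.029),S((440,420),.029))
print("pane right edge",S((583,118),.0297),S((463,320),.0297),"bed top edges L",S((381,82),.024),S((270,258),.024),"R",S((618,152),.024),S((510,340),.024))
E
```

```text
bar rear [ -9.9 -33.3] [-10.5  27.3] front bottom [ -4.8 -36.2] [-3.5 25.2]
tips [ 24.4 -25.7] [23.8 17. ]
rails [-16.8 -45.9] [-15.1  42.6] [ 17.6 -35.4] [18.7 34.2]
pane right edge [-116.5   27. ] [-20.6  24.6] bed top edges L [-109.1  -48. ] [-23.4 -49.1] R [-111.2   42.4] [-22.7  40.5]
```

The crop shows the mount parallel to the bed and centred within about 1 mm, its bar at (370,325) short of the clip tips. I'm lowering to contact.

>>> servo_tool --pt "1 0 0 0.05 0 0 0" --pt "1 0 0 0.1 0 0 0" --pt "1 0 0 0.13 0 0 0" --pt "1 0 0 0.13 0 0 0" --pt "1 0 0 0.13 0 0 0"

```text
clock: 8.15
position: [0.4772, -0.1031, 0.0365]
tool_rot: [3.142, -0.0, 2.886]
force: [-0.4, 0.1, -0.8]
grip_width: 0.0134
finger_force: 48.8
```

>>> servo_tool --pt "1 0 0 0.04 0 0 0" --pt "1 0 0 0.04 0 0 0" --pt "1 0 0 0.04 0 0 0"

```text
clock: 8.45
position: [0.4772, -0.1031, 0.0362]
tool_rot: [-3.142, 0.0, 2.886]
force: [-0.3, 1.1, 2.3]
grip_width: 0.0134
finger_force: 49.1
```

>>> servo_tool --pt "1 0 0 0.04 0 0 0" --pt "1 0 0 0.04 0 0 0" --pt "1 0 0 0.04 0 0 0"

```text
clock: 8.75
position: [0.4773, -0.1031, 0.0361]
tool_rot: [-3.141, 0.0, 2.886]
force: [-4.0, 0.6, 13.7]
grip_width: 0.0128
finger_force: 51.0
```

>>> servo_tool --pt "1 0 0 -0.04 0 0 0" --pt "1 -0.2 0 -0.04 0 0 0" --pt "1 -0.5 0 -0.04 0 0 0" --pt "1 -0.8 0 -0.04 0 0 0" --pt "1 -1.1 0 -0.04 0 0 0" --pt "1 -1.4 0 -0.04 0 0 0" --pt "1 -1.7 0 -0.04 0 0 0" --pt "1 -1.9 0 -0.04 0 0 0" --pt "1 -1.9 0 -0.04 0 0 0"

```text
clock: 9.65
position: [0.4962, -0.108, 0.0362]
tool_rot: [3.141, 0.001, 2.886]
force: [1.3, 0.4, 3.8]
grip_width: 0.0131
finger_force: 49.4
```

>>> servo_tool --pt "1 -0.2 0 0 0 0 0" --pt "1 -0.5 0 0 0 0 0" --pt "1 -0.8 0 0 0 0 0" --pt "1 -1.1 0 0 0 0 0" --pt "1 -1.4 0 0 0 0 0" --pt "1 -1.6 0 0 0 0 0" --pt "1 -1.6 0 0 0 0 0"

```text
clock: 10.35
position: [0.5108, -0.1119, 0.0361]
tool_rot: [-3.141, -0.001, 2.886]
force: [-5.3, 1.5, 8.5]
grip_width: 0.0134
finger_force: 50.3
```

>>> servo_tool --pt "1 -0.2 0 -0.02 0 0 0" --pt "1 -0.5 0 -0.02 0 0 0" --pt "1 -0.8 0 -0.02 0 0 0" --pt "1 -1.1 0 -0.02 0 0 0" --pt "1 -1.3 0 -0.02 0 0 0" --pt "1 -1.3 0 -0.02 0 0 0"

```text
clock: 10.95
position: [0.5233, -0.1151, 0.0362]
tool_rot: [-3.141, -0.001, 2.886]
force: [-3.2, 0.2, 5.8]
grip_width: 0.0132
finger_force: 49.7
```

>>> servo_tool --pt "1 -0.2 0 0 0 0 0" --pt "1 -0.5 0 0 0 0 0" --pt "1 -0.8 0 0 0 0 0" --pt "1 -1.0 0 0 0 0 0" --pt "1 -1.2 0 0 0 0 0" --pt "1 -1.2 0 0 0 0 0"

```text
clock: 11.55
position: [0.5352, -0.1183, 0.0362]
tool_rot: [-3.142, -0.0, 2.886]
force: [-0.5, -0.5, 1.5]
grip_width: 0.0132
finger_force: 49.2
```

```bash
python3 -c "
from h import *
to(.4784,-.1008,.036,165.4)
f=bot.grab_frame('scene');x0,y0=205,200;cv2.imwrite('pics/r.png',cv2.resize(f['frame'][y0:y0+92,x0:x0+115],None,fx=6.4,fy=6.4,interpolation=2))
"
```

```text
t 11.55 pos [ 0.5352 -0.1183  0.0362] rpy [-1.8000e+02 -2.0000e-02  1.6537e+02] q [ 0.57  0.77 -0.65  1.91  0.71  0.7   0.81] F [-0.5 -0.5  1.5] w 0.013233811023450679
shift cm [5.94 0.26 0.02] turn [-0.   -0.02 -0.03]
```

View pics/r.png

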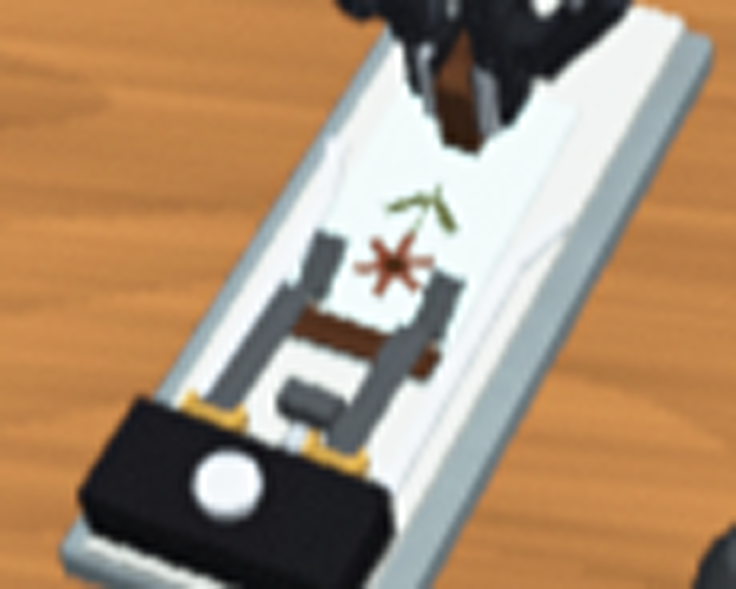

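The crop shows the bar at (365,340) now beyond both clip noses, with the noses resting on the glass (snapped) and the stop pad just ahead at (310,400). I'll advance slowly and feel for the stop.

>>> servo_tool --pt "1 -0.2 0 0 0 0 0" --pt "1 -0.4 0 0 0 0 0" --pt "1 -0.6 0 0 0 0 0" --pt "1 -0.8 0 0 0 0 0" --pt "1 -1.0 0 0 0 0 0" --pt "1 -1.0 0 0 0 0 0"

```text
clock: 12.2
position: [0.5454, -0.1209, 0.0362]
tool_rot: [3.141, 0.0, 2.886]
force: [1.2, 1.1, -2.6]
grip_width: 0.013
finger_force: 48.7
```

>>> servo_tool --pt "1 -0.1 0 0 0 0 0" --pt "1 -0.2 0 0 0 0 0" --pt "1 -0.3 0 0 0 0 0" --pt "1 -0.3 0 0 0 0 0"

```text
clock: 12.6
position: [0.548, -0.1216, 0.0363]
tool_rot: [3.141, 0.0, 2.886]
force: [-1.8, 0.4, -1.7]
grip_width: 0.013
finger_force: 48.8
```

>>> servo_tool --pt "1 -0.1 0 0 0 0 0" --pt "1 -0.2 0 0 0 0 0" --pt "1 -0.2 0 0 0 0 0"

```text
clock: 12.9
position: [0.55, -0.1221, 0.0363]
tool_rot: [3.142, 0.0, 2.886]
force: [0.0, 1.0, -1.5]
grip_width: 0.0132
finger_force: 48.8
```

>>> servo_tool --pt "1 -0.1 0 0 0 0 0" --pt "1 -0.15 0 0 0 0 0" --pt "1 -0.15 0 0 0 0 0"

```text
clock: 13.2
position: [0.5513, -0.1224, 0.0363]
tool_rot: [3.141, 0.0, 2.886]
force: [-1.6, 1.3, -2.0]
grip_width: 0.0129
finger_force: 48.8
```

>>> servo_tool --pt "1 -0.05 0 0 0 0 0" --pt "1 -0.1 0 0 0 0 0" --pt "1 -0.1 0 0 0 0 0"

```text
clock: 13.5
position: [0.5522, -0.1227, 0.0363]
tool_rot: [3.142, 0.0, 2.886]
force: [-1.7, 1.0, -1.5]
grip_width: 0.0133
finger_force: 48.8
```

>>> servo_tool --pt "1 -0.05 0 0 0 0 0" --pt "1 -0.1 0 0 0 0 0" --pt "1 -0.1 0 0 0 0 0"

```text
clock: 13.8
position: [0.5532, -0.1229, 0.0363]
tool_rot: [3.142, 0.0, 2.886]
force: [-3.1, 0.3, -3.2]
grip_width: 0.0131
finger_force: 48.8
```

>>> servo_tool --pt "1 -0.05 0 0 0 0 0" --pt "1 -0.1 0 0 0 0 0" --pt "1 -0.1 0 0 0 0 0"

```text
clock: 14.1
position: [0.5542, -0.1232, 0.0363]
tool_rot: [3.142, 0.0, 2.886]
force: [-2.5, 0.9, -1.5]
grip_width: 0.0132
finger_force: 48.8
```

>>> servo_tool --pt "1 -0.05 0 0 0 0 0" --pt "1 -0.1 0 0 0 0 0" --pt "1 -0.1 0 0 0 0 0"

```text
clock: 14.4
position: [0.5552, -0.1235, 0.0363]
tool_rot: [3.142, 0.0, 2.886]
force: [-3.1, 1.8, -1.1]
grip_width: 0.0132
finger_force: 48.7
```

```bash
python3 -c "
from h import *
to(.4784,-.1008,.036,165.4)
f=bot.grab_frame('scene');x0,y0=215,225;cv2.imwrite('pics/st.png',cv2.resize(f['frame'][y0:y0+60,x0:x0+75],None,fx=9,fy=9,interpolation=2))
"
```

```text
t 14.4 pos [ 0.5552 -0.1235  0.0363] rpy [180.     0.   165.36] q [ 0.57  0.79 -0.65  1.86  0.7   0.74  0.83] F [-3.1  1.8 -1.1] w 0.013226060059608209
shift cm [8.   0.26 0.03] turn [ 0.    0.   -0.04]
```

View pics/st.png

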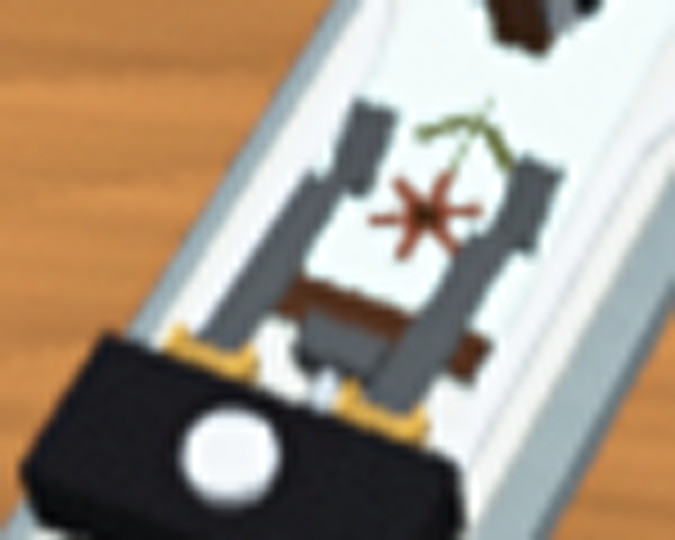

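The crop shows the bar at (380,320) up against, or very near, the stop pad at (345,340). I'll keep going in small steps.

>>> servo_tool --pt "1 -0.05 0 0 0 0 0" --pt "1 -0.1 0 0 0 0 0" --pt "1 -0.1 0 0 0 0 0"

```text
clock: 14.75
position: [0.5557, -0.1236, 0.0362]
tool_rot: [-3.141, -0.001, 2.886]
force: [-6.8, 1.5, 0.1]
grip_width: 0.0134
finger_force: 49.1
```

>>> servo_tool --pt "1 -0.03 0 0 0 0 0" --pt "1 -0.06 0 0 0 0 0" --pt "1 -0.06 0 0 0 0 0"

```text
clock: 15.05
position: [0.5559, -0.1236, 0.0362]
tool_rot: [-3.141, -0.001, 2.886]
force: [-8.6, 3.3, 2.3]
grip_width: 0.0132
finger_force: 49.4
```

>>> servo_tool --pt "1 -0.03 0 0 0 0 0" --pt "1 -0.06 0 0 0 0 0" --pt "1 -0.06 0 0 0 0 0"

```text
clock: 15.35
position: [0.5561, -0.1237, 0.0362]
tool_rot: [-3.141, -0.002, 2.886]
force: [-11.6, 2.9, 5.5]
grip_width: 0.0132
finger_force: 49.7
```

Forward motion has nearly stopped and the push has risen to about 12 N, so the stop is solid. I'll ease off slightly and let go.

>>> servo_tool --pt "1 0.06 0 0 0 0 0" --pt "1 0.06 0 0 0 0 0" --pt "3.5 0.06 0 0 0 0 0" --pt "3.5 0.06 0 0 0 0 0" --pt "4 0.06 0 0 0 0 0" --pt "4 0.06 0 0 0 0 0" --pt "4 0.06 0 0 0 0 0"

```text
clock: 16.05
position: [0.5567, -0.1239, 0.0364]
tool_rot: [3.142, 0.0, 2.886]
force: [0.2, -0.2, -0.1]
grip_width: 0.04
finger_force: 0.0
```

>>> servo_tool --pt "4 0 0 -0.5 0 0 0" --pt "4 0 0 -2 0 0 0" --pt "4 0 0 -4 0 0 0" --pt "4 0 0 -6.5 0 0 0" --pt "4 0 0 -9 0 0 0" --pt "4 0 0 -12 0 0 0" --pt "4 3 0 -15 0 0 0" --pt "4 6 0 -17 0 0 0" --pt "4 9 0 -18 0 0 0" --pt "4 9 0 -18 0 0 0"

```text
clock: 17.05
position: [0.4673, -0.1006, 0.2187]
tool_rot: [-3.139, 0.002, 2.887]
force: [0.7, -0.3, 0.5]
grip_width: 0.04
finger_force: 0.0
```

```bash
python3 -c "
from h import *
to(.4784,-.1008,.036,165.4)
f=bot.grab_frame('scene');g=bot.grab_frame('top')
a=cv2.resize(f['frame'][185:315,205:345],None,fx=4.5,fy=4.5,interpolation=2)
cv2.imwrite('pics/end.png',a)
"
```

```text
t 17.05 pos [ 0.4673 -0.1006  0.2187] rpy [-1.7986e+02  1.0000e-01  1.6542e+02] q [ 0.77  0.42 -0.88  1.96  0.4   0.95  1.01] F [ 0.7 -0.3  0.5] w 0.04004743357780179
shift cm [-1.05  0.31 18.27] turn [-0.14  0.1   0.02]
```

View pics/end.png

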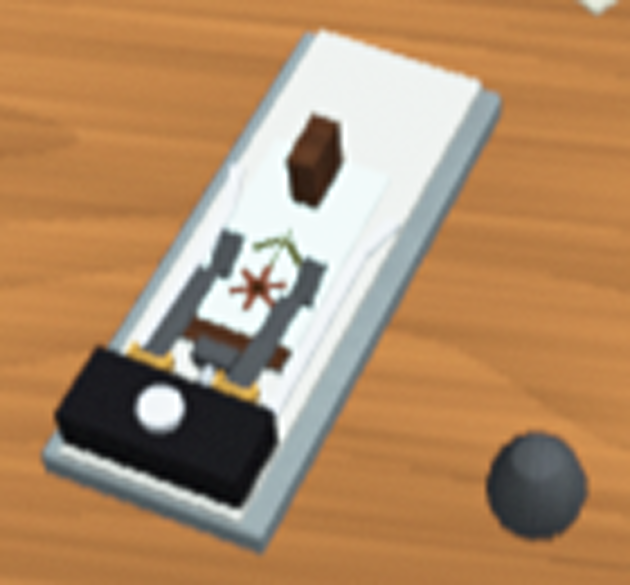

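The mount lies flat, with the bar at (240,345) against the stop pad at (215,352), both clips on the glass and the egg untouched. I'm handing in.

```bash
python3 -c "
from workcell import bot
print(bot.job_done())"
```

```text
the job is handed in; nothing more can be done
None
```

The mount is in and let go, lying flat with both clips snapped down on the glass and the bar pressed against the stop until the push went solid at about 12 N; the job was handed in at about 17 s.

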